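# Lock the turntable nut of the autosampler and refit its drip cap

### The arm

A 7-joint arm with a two-finger parallel gripper is mounted at the origin on the work surface. World frame = base frame: x ahead of the robot, y to its left, z up, the work surface at z = 0. Lengths are in m, angles in rad, forces in N, time in s.
With the tool pointing down it reaches from about 0.425 to 0.875 m from the base axis. Payload 4.7 kg.
Tool frame: the origin (TCP) lies where the fingers leave the gripper's body, on its centre line; the fingertips stand 70 mm ahead of it and the grasp point (between the pads) lies 51 mm ahead of it; z points along the fingers, y is the line along which they close (so a half turn about z gives the same grasp; the last joint's range is limited). The gripper opens to 87 mm and grips with 3 to 60 N. Pads are 19 mm wide; open, the fingers measure 117 mm over their backs; the gripper's body (75 mm by 190 mm) begins 51 mm behind the grasp point.
Start: joints at [-1.133, 0.321, -0.07, 1.45, 0.023, 1.371, -0.057], TCP at [0.267, 0.593, 0.292] pointing down, gripper open.
Joint ranges: [-2.86, 2.86], [-0.3, 2.09], [-1.38, 1.24], [0.06, 2.45], [-1.56, 4.7], [0.09, 2.05], [-2.69, 2.69]. Speed limits (rad/s): [2.57, 2.57, 3.14, 3.14, 3.14, 3.14, 3.14].

### API

Orientations are given as a rotation vector (axis times angle).
In Python, from bench import get_state, get_image, get_calibration, close_job gives the robot as it stands.
- The arm moves only by the tool send_rows, never from a script. Its argument "rows" is a list of rows, each an object of numbers: "hand": the finger opening in mm, from 0 to 87; "x", "y", "z": the shift along the world's x, y, z in mm; "roll": the turn about the world's z in degrees. A call has 1 to 10 rows; each row shifts and turns the commanded pose from where the row before left it; what a row does not reach is not made up. A row lasts 1/10 s, in which the tool goes at most 50 mm and 8.59 degrees, less where a joint would pass 70% of its speed; a pose out of reach is approached as far as the arm can. A call is refused whole if a number of a shift passes 50 or a number of a turn 8.59, either way. A call with a gripper value outside its range is refused whole. The fingers move at their own pace and stop on an object; "force" is the grip in N (left out, the last holds). Time passes only in rows, so rows that do not move let the fingers close. It gives the time, the measured TCP pose, the force, the opening and the grip force at its end, in the units of the state.
- get_state(): the state, without advancing time (a new reading comes with each control period).
- get_image(name): name is "scene" or "top" or "wrist"; returns the picture (420x560x3 uint8, blue, green, red); there is no depth.
- get_calibration(name): a dict with "mtx" (3x3 intrinsics, pixels), "D" ([k1, k2, p1, p2, k3] as OpenCV has them; the pictures are not rectified), "world_from_camera" (4x4, takes a point from camera to world coordinates). Camera axes: x right, y down, z forward; pixel columns grow to the right and rows downward; lengths in m; the calibration is good to about 2 mm. A picture is of the moment at which its call begins: read the wrist's pose just before it. get_calibration takes no time and is no camera call; for the wrist camera it gives the pose at the moment of the call.
- close_job(): hands the job in; it is judged then, once.
The state is a dict: "time": time; "joint_positions": joint angles; "qd": joint speeds; "joint_torque": joint torques, N m; "position": TCP position; "tool_rot": TCP orientation; "ft_force": force on the tool from outside, world axes, zero at the start; "torque": the same for the moment, N m; "grip_width": opening from 0.0 (shut) to 1.0 (fully open); "grip_force": force on a finger pad.
Only numpy, scipy, OpenCV 4.12 (cv2) and the standard library are available. Lean on these libraries where they do the work, as an engineer would, in place of code of your own. Each camera call takes 0.05 s, during which the arm holds its last target. There are 200 camera calls.

### The job

The autosampler's turntable is held by the black clamp nut, which is already tight. Run the blue knurled lock nut down its spindle onto the clamp nut and tighten it firmly to lock it (about 0.7 N m, clockwise seen from above), without turning the clamp nut, whose red stripe must stay in line with the stripe on the hub. Then set the orange drip cap gently over both nuts, fully home around the collar on the hub, let go, and leave everything else where it is.

Things in the scene. Friction and masses are not known exactly. Their poses are not given: they have to be found in the camera images.
- autosampler: the white autosampler, fixed on levelling feet: housing 280 x 250 mm; on it a cream turntable 240 mm across, its top 137 mm above the origin (sample cups near the rim rise to 148 mm). Origin: under the spindle axis at the foot of the housing, 1 to 6 mm above the bench; z up. At its +x +y corner, 162 mm from the axis, stands the parked sampling arm, 206 mm high, pointing outwards.
- spindle_top (a point): top centre of the upright threaded steel spindle on the turntable's axis, 19 mm across, 191 mm above the autosampler's origin (49 mm above the hub face). Its two-start thread is dry: friction holds the nut, so a wrist that has stopped turning can read up to 0.3 N m less than it applied while turning, or the running torque reversed.
- clamp_nut: the black knurled clamp nut round the spindle, already tight: 50 mm across, 16 mm high. Origin: centre of its underside, 147 mm above the autosampler's origin. Not to be turned: it slips if the lock nut is tightened onto it with more than about 1.1 N m, or if fingers that reach below the lock nut grip it.
- stripe (a point): the red paint stripe on the rim of the clamp nut's top face, 25 mm from the spindle axis; it moves only if the clamp nut is turned.
- lock_nut: the blue knurled lock nut above the clamp nut: 44 mm across, 16 mm high. Origin: centre of its underside, 1.4 to 4.8 mm above the clamp nut at the start. One turn clockwise from above lowers it 5 mm. It runs at 0.12 N m; on touching, the torque jumps to 0.4 and then rises by 1 N m per radian. 0.55 to 1 N m locks it. Friction holds it where it is left. Rim friction 0.6, give or take a quarter.
- cap: the orange drip cap, standing on the bench open side down: 66 mm across, 58 mm high without its knob, bore 60 mm and 54 mm deep; on top, on its axis, a round knob 24 mm across and 22 mm high (its top 80 mm above the cap's underside). About 70 g. Origin: centre of its underside (rim); z up.
- cap_seat (a point): the place of the cap: the flat face of the aluminium hub on the spindle axis, 142 mm above the autosampler's origin. The cap's rim rests on it, round a collar 54 mm across and 5 mm high with a chamfered edge; the cap's origin is then at this point.
- spare_nut: a spare blue knurled nut lying on the bench, 44 mm across, 16 mm high; not part of this job. Bystander; origin: centre of its underside.
- beaker: an empty glass beaker, 68 mm across, 85 mm high. Bystander; origin: centre of its underside.
- reagent: an amber glass reagent bottle with black cap, 60 mm across, 120 mm high. Bystander; origin: centre of its underside.
- wash_bottle: a white plastic wash bottle with a red collar and bent spout, 72 mm across, 195 mm high. Bystander; origin: centre of its underside.
- pin_spanner: a flat steel pin spanner with black grip, about 170 mm long, 9 mm high, lying on the bench. Bystander; origin: centre of its underside.
- cup_tray: a blue open tray for sample cups, 120 x 90 mm, 35 mm high. Bystander; origin: centre of its underside.
Things that resemble listed ones, but are neither listed nor needed, are in the scene too. Of the things like the cap, leave any that is pink, turquoise or yellow; of the rest the larger one is meant.

How it is judged:
By the outcome, as a careful person would: the job done as asked, in the order asked, and still so for the second after the job is handed in, with the robot touching nothing.
It also fails if it takes over 72 s, if anything falls off the work surface, if the arm or the gripper's body presses on something with over 40 N, if the wrist force passes 120 N, or if a joint passes its speed limit or range.

## Working session

There is one attempt and no reset: what is moved stays moved. The work goes in short steps, Python scripts to look and compute and a tool call to move; the robot and the scene stay as the last step left them, time stands still between calls to the robot, and variables do not carry over. Pictures are saved under pics/ and viewed, at most 10 in all, crops included, and the job is handed in when it is done.

Besides the shell and the picture viewer there is one more tool, called as name(argument=value, ...), one argument or row to a line, values as JSON. send_rows: Moves the arm, as the interface text tells. Its arguments: {"type":"object","properties":{"rows":{"type":"array","items":{"type":"object","properties":{"hand":{"type":"number"},"x":{"type":"number"},"y":{"type":"number"},"z":{"type":"number"},"roll":{"type":"number"}}}},"force":{"type":"number"}},"required":["rows"]}

```bash
mkdir -p pics; ls
cat > h.py <<'E'
import numpy as np,cv2
from bench import get_state,get_image,get_calibration,close_job
def ray(c,uv):
    p=cv2.undistortPoints(np.array([[uv]],float),np.array(c["mtx"]),np.array(c["D"]))[0,0]
    T=np.array(c["world_from_camera"]); d=T[:3,:3]@[p[0],p[1],1]
    return T[:3,3],d/np.linalg.norm(d)
def tri(obs):
    A=0;b=0
    for c,uv in obs:
        o,d=ray(c,uv);P=np.eye(3)-np.outer(d,d);A=A+P;b=b+P@o
    x=np.linalg.solve(A,b)
    r=[np.linalg.norm(np.cross(x-ray(c,uv)[0],ray(c,uv)[1])) for c,uv in obs]
    return x,np.array(r)
def atz(c,uv,z):
    o,d=ray(c,uv);return o+d*(z-o[2])/d[2]
def proj(c,X):
    T=np.linalg.inv(np.array(c["world_from_camera"]))
    return cv2.projectPoints(np.array([X],float),cv2.Rodrigues(T[:3,:3])[0],T[:3,3],np.array(c["mtx"]),np.array(c["D"]))[0][0,0]
E
python3 - <<'E'
from h import *
print({k:np.round(v,3) for k,v in get_state().items()})
a=get_image("scene");b=get_image("top")
cv2.imwrite("pics/s0.png",a);cv2.imwrite("pics/t0.png",b)
for n in("scene","top","wrist"):
    c=get_calibration(n);print(n,np.round(c["mtx"],1),np.round(c["world_from_camera"],3),c["D"])
E
```

```text
pics
{'time': np.float64(0.0), 'joint_positions': array([-1.133,  0.322, -0.07 ,  1.452,  0.023,  1.371, -0.057]), 'qd': array([ 0.001, -0.001,  0.   ,  0.001,  0.   , -0.001, -0.002]), 'joint_torque': array([ 1.0000e-03, -4.9128e+01, -4.0300e-01, -3.1252e+01, -6.4000e-02,
        4.4000e-02,  0.0000e+00]), 'position': array([0.267, 0.592, 0.291]), 'tool_rot': array([-6.610e-01, -3.071e+00,  3.000e-03]), 'ft_force': array([ 0.057, -0.766, -0.158]), 'torque': array([-0.   , -0.051, -0.001]), 'grip_force': np.float64(0.0), 'grip_width': np.float64(1.003)}
scene [[444.3   0.  280.9]
 [  0.  444.3 212.6]
 [  0.    0.    1. ]] [[-0.051  0.795 -0.605  1.342]
 [ 0.999  0.034 -0.039  0.085]
 [-0.011 -0.606 -0.795  1.297]
 [ 0.     0.     0.     1.   ]] [-0.14821114  0.          0.          0.          0.        ]
top [[485.9   0.  268.2]
 [  0.  485.9 208. ]
 [  0.    0.    1. ]] [[ 0.044 -0.975  0.22   0.187]
 [-0.999 -0.043  0.012 -0.004]
 [-0.002 -0.22  -0.975  1.427]
 [ 0.     0.     0.     1.   ]] [-0.05048039  0.          0.          0.          0.        ]
wrist [[319.4   0.  279.5]
 [  0.  319.4 207.5]
 [  0.    0.    1. ]] [[ 0.412  0.87   0.272  0.191]
 [ 0.911 -0.392 -0.124  0.626]
 [-0.001  0.299 -0.954  0.384]
 [ 0.     0.     0.     1.   ]] [-0.0288027  0.         0.         0.         0.       ]
```

View pics/s0.png

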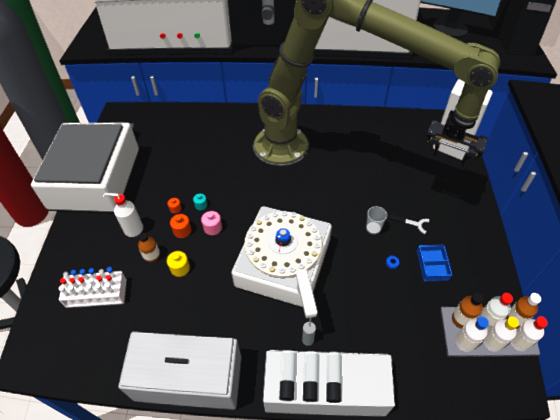

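View pics/t0.png

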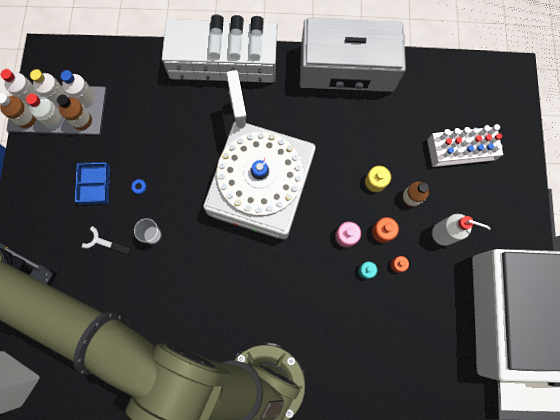

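The scene view shows the autosampler with its blue nut at about (283,237). The larger orange cap is at (180,226), with pink at (212,222), turquoise at (200,201), yellow at (178,263) and a smaller orange one at (175,205). In the top view the nut is at (260,169) and the larger orange cap at (386,230). I'll zoom in for exact points.

Run:
```python
import cv2,numpy as np
s=cv2.imread("pics/s0.png");t=cv2.imread("pics/t0.png")
def crop(i,u,v,w=50,h=37):
    return cv2.resize(i[v-h:v+h,u-w:u+w],None,fx=4,fy=4,interpolation=cv2.INTER_CUBIC)
m=np.vstack([np.hstack([crop(s,283,237),crop(t,260,169)]),np.hstack([crop(s,180,226),crop(t,386,230)])])
cv2.imwrite("pics/m0.png",m)
```

```text
(no output)
```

View pics/m0.png

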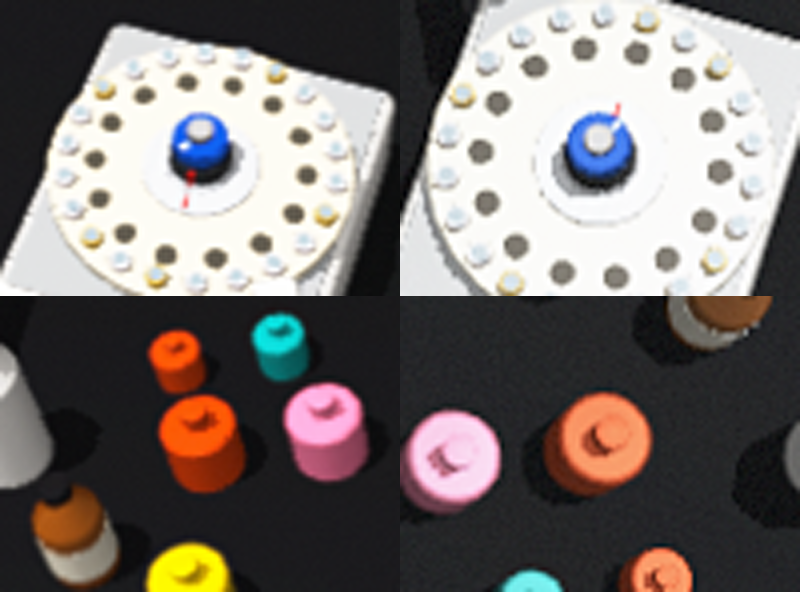

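The spindle top is at crop (202,129) in the scene view and (599,138) in the top view. The orange knob top is at about (203,412) and (613,432). The red stripe is near the scene's lower-left and the top view's upper-right side of the nut.

Run:
```python
from h import *
S=get_calibration("scene");T=get_calibration("top")
o=-.375
P={"spindle":((283.5,232.25),(259.75,166.5)),"knob":((180.75,218),(389.25,227)),"captop":((180.2,219.5),(387.5,229.2)),"stripe":((280.9,243.3),(264.3,159.5)),"pinktop":((211.3,215.7),(348.5,232.5)),
"wash":((122,199),(466,222)),"reagcap":((146,239),(422,187)),"yellowknob":((177.8,256),(379.5,175)),"armtip":((309,312),(233,72))}
for k,(a,b) in P.items():
    x,r=tri([(S,np.array(a)+o),(T,np.array(b)+o)]);print(k,np.round(x*1000,1),np.round(r*1000,1),np.hypot(*x[:2]).round(3))
```

```text
spindle [576.6  39.8 195.1] [1. 1.] 0.578
knob [ 450.7 -326.7   77.9] [4.8 4.8] 0.557
captop [ 447.3 -328.6   63.9] [1.4 1.4] 0.555
stripe [603.3  31.1 174.4] [3. 3.] 0.604
pinktop [ 431.9 -217.6   71.5] [0.3 0.3] 0.484
wash [ 453.3 -507.9  177.2] [3.6 3.6] 0.681
reagcap [ 563.6 -415.1  108.7] [3.2 3.2] 0.7
yellowknob [ 603.7 -304.2   76.7] [1. 1.] 0.676
armtip [840.9 123.  210.3] [2. 2.] 0.85
```

send_rows(
  rows=[
    {"x": 10,"y": -18,"z": 4,"hand": 87},
    {"x": 20,"y": -36,"z": 4},
    {"x": 20,"y": -36,"z": 4,"roll": 5},
    {"x": 20,"y": -36,"z": 4,"roll": 5},
    {"x": 20,"y": -36,"z": 4,"roll": 5},
    {"x": 20,"y": -36,"z": 4,"roll": 5},
    {"x": 20,"y": -36,"z": 4,"roll": 5},
    {"x": 20,"y": -36,"z": 4,"roll": 5},
    {"x": 20,"y": -36,"z": 4,"roll": 5},
    {"x": 20,"y": -36,"z": 4,"roll": 5},
  ],
)

```text
schema error: expected keys hand, x, y, z, roll
```

send_rows(
  rows=[
    {"x": 20,"y": -36,"roll": 6},
    {"x": 20,"y": -36,"roll": 6},
    {"x": 20,"y": -36,"roll": 6},
    {"x": 20,"y": -36,"roll": 6},
    {"x": 20,"y": -36,"roll": 6},
    {"x": 20,"y": -30,"roll": 5},
    {"roll": 5},
    {},
  ],
)

```text
schema error: expected keys hand, x, y, z, roll
```

Run:
```python
from h import *
s=get_state();print({k:np.round(s[k],3) for k in("time","position","tool_rot","joint_positions","ft_force","torque")})
i=get_image("wrist");c=get_calibration("wrist");cv2.imwrite("pics/w0.png",i);np.save("w0.npy",c,allow_pickle=True)
print(proj(c,[.5766,.0398,.1951]),proj(c,[.5766,.0398,.184]))
```

```text
{'time': np.float64(0.1), 'position': array([0.267, 0.592, 0.291]), 'tool_rot': array([-6.610e-01, -3.071e+00,  3.000e-03]), 'joint_positions': array([-1.133,  0.322, -0.07 ,  1.452,  0.023,  1.371, -0.057]), 'ft_force': array([-1.11 ,  0.093,  0.36 ]), 'torque': array([-0.045,  0.041, -0.04 ])}
[-25.49519926 621.00495077] [-18.60141326 609.03769868]
```

View pics/w0.png

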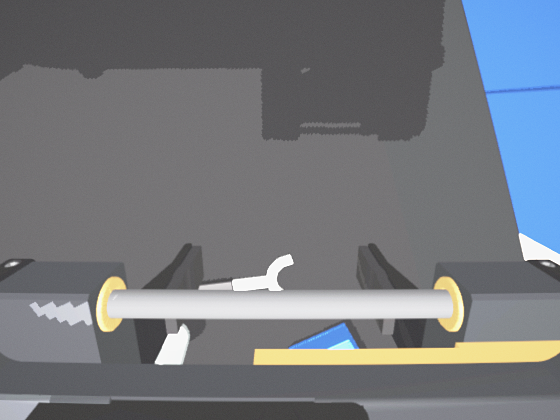

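The wrist view shows the fingers at (190,270) and (370,270) with a crossbar at row 300. Anything to be seen must lie toward tool +x. Every key is required in each row.

send_rows(
  rows=[
    {"x": 12,"y": -18,"z": 5,"roll": 0,"hand": 87},
    {"x": 24,"y": -36,"z": 5,"roll": 6,"hand": 87},
    {"x": 24,"y": -36,"z": 5,"roll": 6,"hand": 87},
    {"x": 24,"y": -36,"z": 5,"roll": 6,"hand": 87},
    {"x": 24,"y": -36,"z": 5,"roll": 6,"hand": 87},
    {"x": 24,"y": -36,"z": 5,"roll": 6,"hand": 87},
    {"x": 24,"y": -36,"z": 5,"roll": 6,"hand": 87},
    {"x": 24,"y": -36,"z": 5,"roll": 6,"hand": 87},
    {"x": 24,"y": -36,"z": 0,"roll": 6,"hand": 87},
    {"x": 24,"y": -36,"z": 0,"roll": 6,"hand": 87},
  ],
)

```text
time: 1.15
position: [0.496, 0.2488, 0.3324]
tool_rot: [-0.812, 3.034, 0.0]
ft_force: [1.1, 0.2, -0.0]
grip_width: 1.002
grip_force: 0.0
```

send_rows(
  rows=[
    {"x": 24,"y": -36,"z": 0,"roll": 6,"hand": 87},
    {"x": 24,"y": -36,"z": 0,"roll": 6,"hand": 87},
    {"x": 24,"y": -36,"z": 0,"roll": 6,"hand": 87},
    {"x": 24,"y": -36,"z": 0,"roll": 6,"hand": 87},
    {"x": 15,"y": -14,"z": 0,"roll": 6,"hand": 87},
    {"x": 0,"y": 0,"z": 0,"roll": 0,"hand": 87},
    {"x": 0,"y": 0,"z": 0,"roll": 0,"hand": 87},
  ],
)

```text
time: 1.85
position: [0.6061, 0.0927, 0.3317]
tool_rot: [1.561, -2.725, -0.002]
ft_force: [-0.0, -0.3, 0.1]
grip_width: 1.001
grip_force: 0.0
```

Run:
```python
from h import *
s=get_state();print({k:np.round(s[k],3) for k in("time","position","tool_rot","joint_positions","ft_force","torque")})
c=get_calibration("wrist");i=get_image("wrist");cv2.imwrite("pics/w1.png",i);np.save("w1.npy",c,allow_pickle=True)
print(proj(c,[.5766,.0398,.1951]),proj(c,[.5766,.0398,.184]))
```

```text
{'time': np.float64(1.85), 'position': array([0.606, 0.093, 0.332]), 'tool_rot': array([ 1.561e+00, -2.725e+00, -2.000e-03]), 'joint_positions': array([-0.396,  0.227,  0.241,  1.498, -0.055,  1.425,  2.459]), 'ft_force': array([-0.015, -0.303,  0.097]), 'torque': array([ 0.146,  0.134, -0.022])}
[277.02187477 141.40426075] [277.1226454  139.90357019]
```

View pics/w1.png

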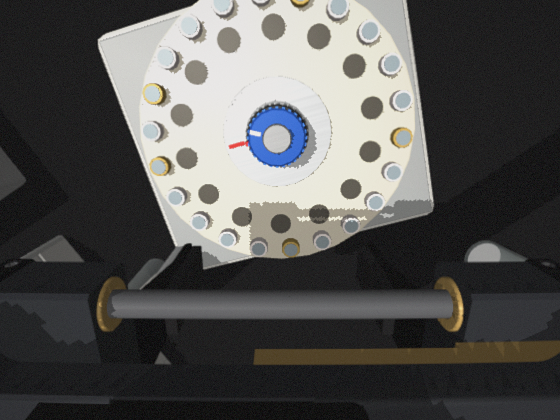

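The nut is centred near (277,137), with the spindle top near (277,138). The clamp stripe shows at about (252,140), in line with the hub stripe at (236,147). I'll take a second place for triangulation.

send_rows(
  rows=[
    {"x": -20,"y": 11,"z": 0,"roll": 0,"hand": 87},
    {"x": -20,"y": 11,"z": 0,"roll": 0,"hand": 87},
    {"x": 0,"y": 0,"z": 0,"roll": 0,"hand": 87},
    {"x": 0,"y": 0,"z": 0,"roll": 0,"hand": 87},
  ],
)

```text
time: 2.3
position: [0.5656, 0.1162, 0.3327]
tool_rot: [-1.567, 2.722, 0.0]
ft_force: [0.1, -0.3, -0.4]
grip_width: 0.996
grip_force: 0.0
```

```bash
cat >> h.py <<'E'
def find(i,guess,r=45):
    """blue nut ellipse centre, spindle top centre"""
    hsv=cv2.cvtColor(i,cv2.COLOR_BGR2HSV);m=np.zeros(i.shape[:2],np.uint8);cv2.circle(m,tuple(int(v) for v in guess),r,255,-1)
    bl=cv2.inRange(hsv,(100,130,40),(130,255,255))&m
    cs=cv2.findContours(bl,cv2.RETR_EXTERNAL,cv2.CHAIN_APPROX_NONE)[0];c=max(cs,key=cv2.contourArea)
    e=cv2.fitEllipse(cv2.convexHull(c));f=np.zeros_like(bl);cv2.drawContours(f,[c],-1,255,-1)
    g=cv2.inRange(hsv,(0,0,60),(180,70,255))&f
    n,l,st,ce=cv2.connectedComponentsWithStats(cv2.erode(g,np.ones((3,3))));k=1+np.argmax(st[1:,4])
    cc=cv2.findContours((l==k).astype(np.uint8),cv2.RETR_EXTERNAL,cv2.CHAIN_APPROX_NONE)[0][0]
    return e,cv2.minEnclosingCircle(cc),ce[k]
E
python3 - <<'E'
from h import *
s=get_state();print(np.round(s["position"],4))
d=get_calibration("wrist");j=get_image("wrist");cv2.imwrite("pics/w2.png",j)
c=np.load("w1.npy",allow_pickle=True).item();i=cv2.imread("pics/w1.png")
g=[.5766,.0398,.19];R=[]
for im,ca in((i,c),(j,d)):
    f=find(im,proj(ca,g));R.append(f);print(proj(ca,g),f)
for k in(0,1):
    x,r=tri([(c,R[0][k][0]),(d,R[1][k][0])]);print(np.round(x*1000,1),np.round(r*1000,2))
print(atz(c,R[0][1][0],.195),atz(d,R[1][1][0],.195))
E
```

```text
[0.5656 0.1162 0.3327]
[277.06932785 140.69756606] (((276.5872802734375, 136.2530975341797), (59.79552459716797, 60.744163513183594), 167.0046844482422), ((276.5, 138.11538696289062), 13.3516263961792), array([276.4863388 , 138.24590164]))Traceback (most recent call last):
  File "<stdin>", line 7, in <module>
  File "h.py", line 26, in find
    n,l,st,ce=cv2.connectedComponentsWithStats(cv2.erode(g,np.ones((3,3))));k=1+np.argmax(st[1:,4])
                                                                                ~~~~~~~~~^^^^^^^^^^
    return _wrapfunc(a, 'argmax', axis=axis, out=out, **kwds)
    return bound(*args, **kwds)
ValueError: attempt to get argmax of an empty sequence
```

```bash
sed -i 's/cv2.drawContours(f,\[c\],-1,255,-1)/cv2.drawContours(f,[cv2.convexHull(c)],-1,255,-1)/' h.py
python3 - <<'E'
from h import *
d=get_calibration("wrist");j=cv2.imread("pics/w2.png");np.save("w2.npy",d,allow_pickle=True)
c=np.load("w1.npy",allow_pickle=True).item();i=cv2.imread("pics/w1.png")
g=[.5766,.0398,.19];R=[]
for im,ca in((i,c),(j,d)):
    f=find(im,proj(ca,g));R.append(f);print(proj(ca,g),f)
for k in(0,1):
    x,r=tri([(c,R[0][k][0]),(d,R[1][k][0])]);print(np.round(x*1000,1),np.round(r*1000,2))
print(atz(c,R[0][1][0],.195),atz(d,R[1][1][0],.195))
E
```

```text
[277.06932785 140.69756606] (((276.5872802734375, 136.2530975341797), (59.79552459716797, 60.744163513183594), 167.0046844482422), ((276.5, 138.11538696289062), 13.3516263961792), array([276.4863388 , 138.24590164]))
[214.44527077 141.24407732] (((214.9232177734375, 136.0648651123047), (58.6454963684082, 60.964473724365234), 135.25367736816406), ((206.0, 136.5), 19.780139923095703), array([211.06960951, 137.6910017 ]))
[575.4  37.  185.4] [0.27 0.27]
[574.3  35.6 215.5] [0.72 0.72]
[0.57576115 0.03765303 0.195     ] [0.57881274 0.03409099 0.195     ]
```

send_rows(
  rows=[
    {"x": 5,"y": -39,"z": 0,"roll": 0,"hand": 87},
    {"x": 5,"y": -39.5,"z": 0,"roll": 0,"hand": 87},
    {"x": 0,"y": 0,"z": -20,"roll": 0,"hand": 87},
    {"x": 0,"y": 0,"z": -20,"roll": 0,"hand": 75},
    {"x": 0,"y": 0,"z": -20,"roll": 0,"hand": 70},
    {"x": 0,"y": 0,"z": -20,"roll": 0,"hand": 65},
    {"x": 0,"y": 0,"z": -9,"roll": 0,"hand": 60},
    {"x": 0,"y": 0,"z": 0,"roll": 0,"hand": 60},
    {"x": 0,"y": 0,"z": 0,"roll": 0,"hand": 60},
  ],
)

```text
time: 3.25
position: [0.5769, 0.0359, 0.244]
tool_rot: [-1.563, 2.724, -0.001]
ft_force: [-0.3, -0.5, 0.9]
grip_width: 0.698
grip_force: 0.0
```

Run:
```python
from h import *
s=get_state();print({k:np.round(s[k],4) for k in("time","position","tool_rot","joint_positions","ft_force","torque","grip_width")})
T=np.array(get_calibration("wrist")["world_from_camera"]);print(T.round(3))
print(cv2.Rodrigues(s["tool_rot"])[0].round(3))
```

```text
{'time': np.float64(3.25), 'position': array([0.5769, 0.0359, 0.244 ]), 'tool_rot': array([-1.5633e+00,  2.7241e+00, -7.0000e-04]), 'joint_positions': array([-0.3477,  0.1964,  0.2722,  1.7111, -0.0554,  1.2407,  2.5502]), 'ft_force': array([-0.3404, -0.4783,  0.9153]), 'torque': array([ 0.0808,  0.0548, -0.05  ]), 'grip_width': np.float64(0.6981)}
[[-0.863  0.481  0.152  0.534]
 [ 0.505  0.824  0.257 -0.036]
 [-0.001  0.299 -0.954  0.336]
 [ 0.     0.     0.     1.   ]]
[[-0.505 -0.863  0.001]
 [-0.863  0.505  0.   ]
 [-0.    -0.001 -1.   ]]
```

send_rows(
  rows=[
    {"x": -1.2,"y": 1.8,"z": 0,"roll": 0,"hand": 60},
    {"x": 0,"y": 0,"z": 0,"roll": 0,"hand": 60},
    {"x": 0,"y": 0,"z": 0,"roll": 0,"hand": 30},
    {"x": 0,"y": 0,"z": 0,"roll": 0,"hand": 30},
    {"x": 0,"y": 0,"z": 0,"roll": 0,"hand": 30},
    {"x": 0,"y": 0,"z": 0,"roll": 0,"hand": 30},
    {"x": 0,"y": 0,"z": 0,"roll": 0,"hand": 30},
  ],
  force=8,
)

```text
time: 3.95
position: [0.5757, 0.0375, 0.2436]
tool_rot: [-1.563, 2.724, -0.001]
ft_force: [3.0, -0.5, -0.3]
grip_width: 0.502
grip_force: 8.0
```

```bash
cat > st.py <<'E'
from h import *
s=get_state();print({k:np.round(s[k],4).tolist() for k in("time","position","ft_force","torque","grip_width","grip_force")},"j7",round(s["joint_positions"][6],3),"yaw",np.degrees(np.arctan2(*cv2.Rodrigues(s["tool_rot"])[0][[1,0],0])).round(2))
E
python3 st.py
```

```text
{'time': 3.95, 'position': [0.5757, 0.0375, 0.2436], 'ft_force': [2.999, -0.5072, -0.2924], 'torque': [-0.1356, -0.4359, -0.0121], 'grip_width': 0.5022, 'grip_force': 7.9984} j7 2.546 yaw -120.3
```

send_rows(
  rows=[
    {"x": 0.3,"y": -0.2,"z": 0,"roll": 0,"hand": 30},
    {"x": 0,"y": 0,"z": 0,"roll": 0,"hand": 30},
    {"x": 0,"y": 0,"z": -0.08,"roll": -6,"hand": 30},
    {"x": 0,"y": 0,"z": -0.08,"roll": -6,"hand": 30},
    {"x": 0,"y": 0,"z": -0.08,"roll": -6,"hand": 30},
    {"x": 0,"y": 0,"z": -0.08,"roll": -6,"hand": 30},
  ],
  force=50,
)

```text
time: 4.55
position: [0.5754, 0.0378, 0.2432]
tool_rot: [-0.958, 2.992, 0.0]
ft_force: [1.1, -0.7, 1.9]
grip_width: 0.494
grip_force: 50.0
```

```bash
python3 st.py
```

```text
{'time': 4.55, 'position': [0.5754, 0.0378, 0.2432], 'ft_force': [1.1017, -0.7369, 1.8639], 'torque': [0.0136, -0.1711, 0.0957], 'grip_width': 0.4935, 'grip_force': 49.9947} j7 2.131 yaw -144.5
```

send_rows(
  rows=[
    {"x": 0,"y": 0,"z": -0.12,"roll": -8.5,"hand": 30},
    {"x": 0,"y": 0,"z": -0.12,"roll": -8.5,"hand": 30},
    {"x": 0,"y": 0,"z": -0.12,"roll": -8.5,"hand": 30},
    {"x": 0,"y": 0,"z": -0.12,"roll": -8.5,"hand": 30},
    {"x": 0,"y": 0,"z": -0.12,"roll": -8.5,"hand": 30},
    {"x": 0,"y": 0,"z": -0.12,"roll": -8.5,"hand": 30},
    {"x": 0,"y": 0,"z": -0.12,"roll": -8.5,"hand": 30},
    {"x": 0,"y": 0,"z": -0.12,"roll": -8.5,"hand": 30},
  ],
)

```text
time: 5.35
position: [0.5755, 0.0391, 0.2423]
tool_rot: [-0.88, -3.016, -0.003]
ft_force: [0.6, 1.4, 1.8]
grip_width: 0.49
grip_force: 50.0
```

```bash
python3 st.py
```

```text
{'time': 5.35, 'position': [0.5755, 0.0391, 0.2423], 'ft_force': [0.6037, 1.3613, 1.8285], 'torque': [0.4808, -0.3256, 0.1379], 'grip_width': 0.4898, 'grip_force': 49.9902} j7 0.963 yaw 147.45
```

send_rows(
  rows=[
    {"x": 0,"y": 0,"z": -0.11,"roll": -8,"hand": 30},
    {"x": 0,"y": 0,"z": -0.11,"roll": -8,"hand": 30},
  ],
)

```text
time: 5.55
position: [0.5757, 0.0394, 0.2421]
tool_rot: [-1.291, -2.864, -0.004]
ft_force: [2.7, 2.2, 1.2]
grip_width: 0.494
grip_force: 50.0
```

```bash
python3 st.py
```

```text
{'time': 5.55, 'position': [0.5757, 0.0394, 0.2421], 'ft_force': [2.6886, 2.1661, 1.2038], 'torque': [0.4507, -0.5181, 0.1412], 'grip_width': 0.4939, 'grip_force': 49.9904} j7 0.69 yaw 131.48
```

send_rows(
  rows=[
    {"x": 0,"y": 0,"z": -0.11,"roll": -8,"hand": 30},
    {"x": 0,"y": 0,"z": -0.11,"roll": -8,"hand": 30},
    {"x": 0,"y": 0,"z": -0.11,"roll": -8,"hand": 30},
  ],
)

```text
time: 5.85
position: [0.576, 0.0396, 0.2418]
tool_rot: [1.858, 2.533, 0.005]
ft_force: [2.7, 2.3, -0.3]
grip_width: 0.492
grip_force: 50.0
```

```bash
python3 st.py
```

```text
{'time': 5.85, 'position': [0.576, 0.0396, 0.2418], 'ft_force': [2.6823, 2.3049, -0.3156], 'torque': [0.4852, -0.8574, 0.0809], 'grip_width': 0.4918, 'grip_force': 49.9891} j7 0.279 yaw 107.5
```

send_rows(
  rows=[
    {"x": 0,"y": 0,"z": -0.11,"roll": -8,"hand": 30},
    {"x": 0,"y": 0,"z": -0.11,"roll": -8,"hand": 30},
    {"x": 0,"y": 0,"z": -0.11,"roll": -8,"hand": 30},
  ],
)

```text
time: 6.15
position: [0.5765, 0.0396, 0.2415]
tool_rot: [2.343, 2.092, 0.006]
ft_force: [3.9, 2.0, -0.5]
grip_width: 0.491
grip_force: 50.0
```

```bash
python3 st.py
```

```text
{'time': 6.15, 'position': [0.5765, 0.0396, 0.2415], 'ft_force': [3.9224, 2.0264, -0.4606], 'torque': [0.4116, -1.0646, 0.0741], 'grip_width': 0.4908, 'grip_force': 49.9879} j7 -0.13 yaw 83.5
```

send_rows(
  rows=[
    {"x": 0,"y": 0,"z": -0.11,"roll": -8,"hand": 30},
    {"x": 0,"y": 0,"z": -0.11,"roll": -8,"hand": 30},
    {"x": 0,"y": 0,"z": -0.11,"roll": -8,"hand": 30},
  ],
)

```text
time: 6.45
position: [0.5769, 0.0395, 0.2412]
tool_rot: [2.727, 1.559, 0.007]
ft_force: [6.4, 2.3, -1.5]
grip_width: 0.492
grip_force: 50.0
```

```bash
python3 st.py
```

```text
{'time': 6.45, 'position': [0.5769, 0.0395, 0.2412], 'ft_force': [6.3951, 2.3114, -1.489], 'torque': [0.2876, -1.2947, 0.0548], 'grip_width': 0.4917, 'grip_force': 49.987} j7 -0.539 yaw 59.5
```

send_rows(
  rows=[
    {"x": 0.4,"y": 0.1,"z": -0.11,"roll": -8,"hand": 30},
    {"x": 0.4,"y": 0.1,"z": -0.11,"roll": -8,"hand": 30},
    {"x": 0.4,"y": 0.1,"z": -0.11,"roll": -8,"hand": 30},
  ],
)

```text
time: 6.75
position: [0.5775, 0.0391, 0.2408]
tool_rot: [-2.992, -0.957, -0.004]
ft_force: [4.1, 0.1, -0.1]
grip_width: 0.49
grip_force: 50.0
```

```bash
python3 st.py
```

```text
{'time': 6.75, 'position': [0.5775, 0.0391, 0.2408], 'ft_force': [4.1196, 0.1337, -0.0561], 'torque': [0.0659, -0.6827, 0.0393], 'grip_width': 0.4895, 'grip_force': 49.9891} j7 -0.946 yaw 35.47
```

send_rows(
  rows=[
    {"x": 0.3,"y": 0,"z": -0.11,"roll": -8,"hand": 30},
    {"x": 0.2,"y": 0,"z": -0.11,"roll": -8,"hand": 30},
    {"x": 0,"y": 0,"z": -0.11,"roll": -8,"hand": 30},
  ],
)

```text
time: 7.05
position: [0.5777, 0.0387, 0.2405]
tool_rot: [-3.125, -0.313, -0.003]
ft_force: [2.2, -1.0, 0.4]
grip_width: 0.489
grip_force: 50.0
```

```bash
python3 st.py
```

```text
{'time': 7.05, 'position': [0.5777, 0.0387, 0.2405], 'ft_force': [2.1605, -1.015, 0.4399], 'torque': [-0.0771, -0.6041, 0.107], 'grip_width': 0.4889, 'grip_force': 49.9895} j7 -1.352 yaw 11.45
```

send_rows(
  rows=[
    {"x": 0,"y": 0,"z": -0.11,"roll": -8,"hand": 30},
    {"x": 0,"y": 0,"z": -0.11,"roll": -8,"hand": 30},
    {"x": 0,"y": 0,"z": -0.11,"roll": -8,"hand": 30},
  ],
)

```text
time: 7.35
position: [0.5777, 0.0382, 0.2402]
tool_rot: [-3.122, 0.344, -0.003]
ft_force: [2.5, -0.4, 0.2]
grip_width: 0.492
grip_force: 50.0
```

```bash
python3 st.py
```

```text
{'time': 7.35, 'position': [0.5777, 0.0382, 0.2402], 'ft_force': [2.5463, -0.3646, 0.1921], 'torque': [-0.2318, -0.4984, 0.1623], 'grip_width': 0.492, 'grip_force': 49.9897} j7 -1.756 yaw -12.57
```

send_rows(
  rows=[
    {"x": 0,"y": 0,"z": -0.11,"roll": -8,"hand": 30},
    {"x": 0,"y": 0,"z": -0.11,"roll": -8,"hand": 30},
    {"x": 0,"y": 0,"z": -0.11,"roll": -8,"hand": 30},
  ],
)

```text
time: 7.65
position: [0.5775, 0.0378, 0.2398]
tool_rot: [2.983, -0.986, 0.002]
ft_force: [2.0, -1.4, 0.7]
grip_width: 0.493
grip_force: 50.0
```

```bash
python3 st.py
```

```text
{'time': 7.65, 'position': [0.5775, 0.0378, 0.2398], 'ft_force': [1.9927, -1.3534, 0.7124], 'torque': [-0.3681, -0.3204, 0.0397], 'grip_width': 0.4935, 'grip_force': 49.9903} j7 -2.159 yaw -36.59
```

send_rows(
  rows=[
    {"x": 0,"y": 0,"z": 0,"roll": 0,"hand": 60},
    {"x": 0,"y": 0,"z": 0,"roll": 0,"hand": 60},
    {"x": 0,"y": 0,"z": 1,"roll": 0,"hand": 60},
    {"x": 0,"y": 0,"z": 0,"roll": 8,"hand": 60},
    {"x": 0,"y": 0,"z": 0,"roll": 8.5,"hand": 60},
    {"x": 0,"y": 0,"z": 0,"roll": 8.5,"hand": 60},
    {"x": 0,"y": 0,"z": 0,"roll": 8.5,"hand": 60},
    {"x": 0,"y": 0,"z": 0,"roll": 8.5,"hand": 60},
    {"x": 0,"y": 0,"z": 0,"roll": 8.5,"hand": 60},
    {"x": 0,"y": 0,"z": 0,"roll": 8.5,"hand": 60},
  ],
)

```text
time: 8.65
position: [0.5767, 0.0381, 0.2403]
tool_rot: [-3.077, -0.631, 0.002]
ft_force: [0.4, 0.6, -0.6]
grip_width: 0.688
grip_force: 0.0
```

send_rows(
  rows=[
    {"x": 0,"y": 0,"z": 0,"roll": 8.5,"hand": 60},
    {"x": 0,"y": 0,"z": 0,"roll": 8.5,"hand": 60},
    {"x": 0,"y": 0,"z": 0,"roll": 8.5,"hand": 60},
    {"x": 0,"y": 0,"z": 0,"roll": 8.5,"hand": 60},
    {"x": 0,"y": 0,"z": 0,"roll": 8.5,"hand": 60},
    {"x": 0,"y": 0,"z": 0,"roll": 8.5,"hand": 60},
    {"x": 0,"y": 0,"z": 0,"roll": 8.5,"hand": 60},
    {"x": 0,"y": 0,"z": 0,"roll": 0,"hand": 60},
    {"x": 0,"y": 0,"z": 0,"roll": 0,"hand": 60},
  ],
)

```text
time: 9.55
position: [0.5769, 0.0379, 0.2404]
tool_rot: [-2.37, -2.062, 0.0]
ft_force: [0.4, -0.2, 0.2]
grip_width: 0.689
grip_force: 0.0
```

```bash
python3 st.py
```

```text
{'time': 9.55, 'position': [0.5769, 0.0379, 0.2404], 'ft_force': [0.3563, -0.2189, 0.21], 'torque': [-0.1358, 0.0621, -0.0411], 'grip_width': 0.6891, 'grip_force': 0.0} j7 -0.153 yaw 82.06
```

send_rows(
  rows=[
    {"x": 0.4,"y": 0.5,"z": 0,"roll": 0,"hand": 30},
    {"x": 0,"y": 0,"z": 0,"roll": 0,"hand": 30},
    {"x": 0,"y": 0,"z": 0,"roll": 0,"hand": 30},
    {"x": 0,"y": 0,"z": 0,"roll": 0,"hand": 30},
    {"x": 0,"y": 0,"z": -0.11,"roll": -8,"hand": 30},
    {"x": 0,"y": 0,"z": -0.11,"roll": -8,"hand": 30},
  ],
  force=50,
)

```text
time: 10.15
position: [0.577, 0.0386, 0.2402]
tool_rot: [-2.635, -1.708, 0.002]
ft_force: [-2.4, -0.3, 1.6]
grip_width: 0.492
grip_force: 50.0
```

```bash
python3 st.py
```

```text
{'time': 10.15, 'position': [0.577, 0.0386, 0.2402], 'ft_force': [-2.4398, -0.3133, 1.6369], 'torque': [0.0103, 0.6802, 0.1229], 'grip_width': 0.4925, 'grip_force': 49.9926} j7 -0.429 yaw 65.9
```

send_rows(
  rows=[
    {"x": 0,"y": 0,"z": -0.11,"roll": -8,"hand": 30},
    {"x": 0,"y": 0,"z": -0.11,"roll": -8,"hand": 30},
    {"x": 0,"y": 0,"z": -0.11,"roll": -8,"hand": 30},
  ],
)

```text
time: 10.45
position: [0.577, 0.0386, 0.2399]
tool_rot: [-2.933, -1.123, 0.002]
ft_force: [-2.5, 0.5, 2.1]
grip_width: 0.492
grip_force: 50.0
```

```bash
python3 st.py
```

```text
{'time': 10.45, 'position': [0.577, 0.0386, 0.2399], 'ft_force': [-2.5421, 0.4802, 2.1358], 'torque': [-0.0848, 0.7559, 0.1381], 'grip_width': 0.4924, 'grip_force': 49.9927} j7 -0.837 yaw 41.9
```

send_rows(
  rows=[
    {"x": 0,"y": 0,"z": -0.11,"roll": -8,"hand": 30},
    {"x": 0,"y": 0,"z": -0.11,"roll": -8,"hand": 30},
  ],
)

```text
time: 10.65
position: [0.577, 0.0385, 0.2397]
tool_rot: [-3.061, -0.704, 0.002]
ft_force: [-2.9, -0.7, 2.1]
grip_width: 0.488
grip_force: 50.0
```

```bash
python3 st.py
```

```text
{'time': 10.65, 'position': [0.577, 0.0385, 0.2397], 'ft_force': [-2.8672, -0.6786, 2.1486], 'torque': [-0.0872, 0.7651, 0.1381], 'grip_width': 0.4878, 'grip_force': 49.9928} j7 -1.108 yaw 25.91
```

send_rows(
  rows=[
    {"x": 0,"y": 0,"z": -0.11,"roll": -8,"hand": 30},
    {"x": 0,"y": 0,"z": -0.11,"roll": -8,"hand": 30},
  ],
)

```text
time: 10.85
position: [0.577, 0.0386, 0.2395]
tool_rot: [3.129, 0.274, -0.002]
ft_force: [-2.6, -0.0, 2.0]
grip_width: 0.491
grip_force: 50.0
```

```bash
python3 st.py
```

```text
{'time': 10.85, 'position': [0.577, 0.0386, 0.2395], 'ft_force': [-2.5935, -0.0473, 1.9562], 'torque': [-0.135, 0.7606, 0.7878], 'grip_width': 0.4911, 'grip_force': 49.9926} j7 -1.377 yaw 10.01
```

Contact came with torque at 0.79 N m while turning, which is inside the locking band. I'll release, lift and check the stripe.

send_rows(
  rows=[
    {"x": 0,"y": 0,"z": 0,"roll": 0,"hand": 60},
    {"x": 0,"y": 0,"z": 0,"roll": 0,"hand": 70},
    {"x": 0,"y": 0,"z": 0,"roll": 0,"hand": 80},
    {"x": 0,"y": 0,"z": 20,"roll": 0,"hand": 87},
    {"x": 0,"y": 0,"z": 30,"roll": 0,"hand": 87},
    {"x": 0,"y": 0,"z": 40,"roll": 0,"hand": 87},
    {"x": -29,"y": -5,"z": 10,"roll": 0,"hand": 87},
    {"x": -30,"y": -5,"z": 0,"roll": 0,"hand": 87},
    {"x": 0,"y": 0,"z": 0,"roll": 0,"hand": 87},
    {"x": 0,"y": 0,"z": 0,"roll": 0,"hand": 87},
  ],
)

```text
time: 11.85
position: [0.5186, 0.0284, 0.3399]
tool_rot: [-3.128, -0.281, -0.003]
ft_force: [0.8, 0.1, 0.1]
grip_width: 0.996
grip_force: 0.0
```

```bash
python3 st.py
python3 - <<'E'
from h import *
c=get_calibration("wrist");i=get_image("wrist");cv2.imwrite("pics/w3.png",i);np.save("w3.npy",c,allow_pickle=True)
p=proj(c,[.577,.0385,.183]);u,v=(int(x) for x in p);print(p)
a=cv2.resize(i[max(v-50,0):v+50,u-66:u+66],None,fx=3,fy=3,interpolation=cv2.INTER_CUBIC)
j=cv2.imread("pics/w1.png")[88:188,211:343];b=cv2.resize(j,None,fx=3,fy=3,interpolation=cv2.INTER_CUBIC)
h=min(len(a),len(b));cv2.imwrite("pics/m3.png",np.hstack([a[:h],b[:h]]))
E
```

```text
{'time': 11.85, 'position': [0.5186, 0.0284, 0.3399], 'ft_force': [0.7605, 0.0834, 0.0662], 'torque': [-0.022, 0.1308, 0.0323], 'grip_width': 0.9957, 'grip_force': 0.0} j7 -1.487 yaw 10.28
[279.88691842 138.80282246]
```

View pics/m3.png

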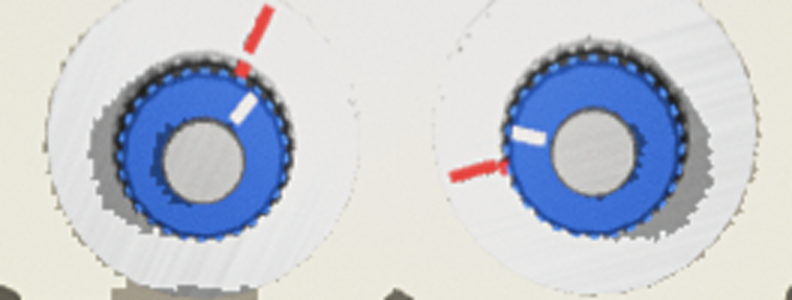

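The left crop (after) shows the clamp's red stripe at crop (243,70), still in line with the hub stripe at (258,28). The lock nut's white mark has turned almost a full turn and the nut sits flush on the clamp nut. Next is the cap.

send_rows(
  rows=[
    {"x": -13,"y": -37,"z": 0,"roll": 0,"hand": 87},
    {"x": -13,"y": -37,"z": 0,"roll": 0,"hand": 87},
    {"x": -13,"y": -37,"z": 0,"roll": 0,"hand": 80},
    {"x": -13,"y": -37,"z": -10,"roll": 0,"hand": 70},
    {"x": -13,"y": -37,"z": -10,"roll": 0,"hand": 60},
    {"x": -13,"y": -37,"z": -15,"roll": 0,"hand": 60},
    {"x": -13,"y": -37,"z": -15,"roll": 0,"hand": 60},
    {"x": -13,"y": -37,"z": -15,"roll": 0,"hand": 60},
    {"x": -13,"y": -37,"z": -15,"roll": 0,"hand": 60},
    {"x": -13,"y": -34,"z": -10,"roll": 0,"hand": 60},
  ],
)

```text
time: 12.9
position: [0.3883, -0.3405, 0.2491]
tool_rot: [3.127, 0.281, -0.0]
ft_force: [1.0, 0.2, 0.5]
grip_width: 0.688
grip_force: 0.0
```

send_rows(
  rows=[
    {"x": 0,"y": 0,"z": 0,"roll": 0,"hand": 60},
    {"x": 0,"y": 0,"z": 0,"roll": 0,"hand": 60},
  ],
)

```text
time: 13.1
position: [0.3885, -0.3395, 0.2493]
tool_rot: [3.127, 0.276, -0.003]
ft_force: [1.0, 0.3, 0.1]
grip_width: 0.688
grip_force: 0.0
```

```bash
python3 st.py
python3 - <<'E'
from h import *
c=get_calibration("wrist");i=get_image("wrist");cv2.imwrite("pics/w4.png",i);np.save("w4.npy",c,allow_pickle=True)
print(proj(c,[.449,-.328,.078]))
a=np.load("w1.npy",allow_pickle=True).item();b=np.load("w3.npy",allow_pickle=True).item()
x,r=tri([(a,(276.3,138.7)),(b,(280.7,141.4))]);print("spindle",x,r)
E
```

```text
{'time': 13.1, 'position': [0.3885, -0.3395, 0.2493], 'ft_force': [1.0171, 0.3003, 0.1095], 'torque': [-0.0042, 0.0633, -0.0135], 'grip_width': 0.6882, 'grip_force': 0.0} j7 -0.634 yaw 10.09
[277.63486392 133.34151669]
spindle [0.57618591 0.03786464 0.19444012] [0.00012629 0.00012629]
```

View pics/w4.png

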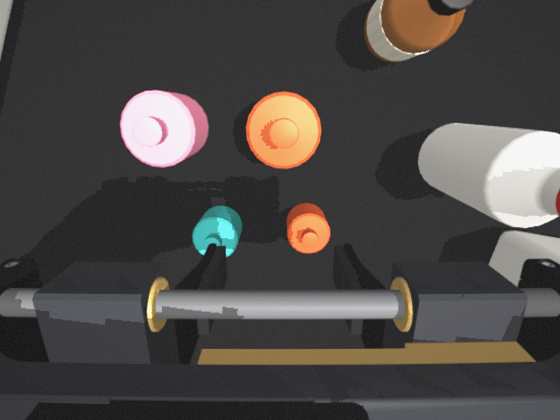

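The wrist view shows the larger orange cap centred at (284,130), with its knob at (284,132). Pink is to the left at (160,128). The small turquoise and orange caps at (217,230) and (308,230) lie toward the arm. I'll triangulate from a second spot.

send_rows(
  rows=[
    {"x": 8,"y": -20,"z": -20,"roll": 0,"hand": 60},
    {"x": 8,"y": -20,"z": -10,"roll": 0,"hand": 60},
    {"x": 0,"y": 0,"z": 0,"roll": 0,"hand": 60},
    {"x": 0,"y": 0,"z": 0,"roll": 0,"hand": 60},
  ],
)

```text
time: 13.55
position: [0.4052, -0.3777, 0.2194]
tool_rot: [-3.129, -0.282, 0.002]
ft_force: [-0.2, 0.1, -0.6]
grip_width: 0.693
grip_force: 0.0
```

```bash
python3 st.py
python3 - <<'E'
from h import *
d=get_calibration("wrist");j=get_image("wrist");cv2.imwrite("pics/w5.png",j)
c=np.load("w4.npy",allow_pickle=True).item();i=cv2.imread("pics/w4.png")
K=[]
for im,ca in((i,c),(j,d)):
    q=atz(c,(284,132.5),.08);u,v=proj(ca,q).astype(int)
    g=cv2.resize(cv2.cvtColor(im,cv2.COLOR_BGR2GRAY)[v-32:v+32,u-32:u+32],None,fx=4,fy=4,interpolation=cv2.INTER_CUBIC)
    H=cv2.HoughCircles(g,cv2.HOUGH_GRADIENT_ALT,1.5,10,param1=120,param2=.5,minRadius=44,maxRadius=85)
    print(u,v,None if H is None else [(h[0]/4+u-32,h[1]/4+v-32,h[2]/4) for h in H[0].round(1)])
    hsv=cv2.cvtColor(im,cv2.COLOR_BGR2HSV);m=cv2.inRange(hsv,(3,110,120),(22,255,255));w=np.zeros_like(m);cv2.circle(w,(int(u),int(v)),55,255,-1)
    cc=max(cv2.findContours(m&w,cv2.RETR_EXTERNAL,cv2.CHAIN_APPROX_NONE)[0],key=cv2.contourArea);e=cv2.fitEllipse(cv2.convexHull(cc));print(e);K.append(e[0])
x,r=tri([(c,K[0]),(d,K[1])]);print("disc",x,r, atz(c,K[0],.058),atz(d,K[1],.058),atz(c,(284,132.5),.08))
E
```

```text
{'time': 13.55, 'position': [0.4052, -0.3777, 0.2194], 'ft_force': [-0.1797, 0.0671, -0.589], 'torque': [-0.0613, 0.1149, 0.0255], 'grip_width': 0.6928, 'grip_force': 0.0} j7 -0.437 yaw 10.3
283 132 [(np.float64(281.75), np.float64(133.375), np.float32(16.025)), (np.float64(281.75), np.float64(133.375), np.float32(12.875))]
((283.2195739746094, 129.74900817871094), (75.70075988769531, 77.78489685058594), 5.3255534172058105)
228 149 [(np.float64(229.0), np.float64(150.0), np.float32(16.825))]
((233.9110870361328, 144.35101318359375), (83.8653793334961, 84.99543762207031), 148.66017150878906)
disc [ 0.45108448 -0.33250621  0.05117593] [0.00018734 0.00018734] [ 0.45133738 -0.33242136  0.058     ] [ 0.4521511  -0.33324294  0.058     ] [ 0.45069061 -0.33288268  0.08      ]
```

send_rows(
  rows=[
    {"x": 23,"y": 22,"z": 0,"roll": 0,"hand": 60},
    {"x": 23,"y": 23,"z": 0,"roll": 0,"hand": 60},
    {"x": 0,"y": 0,"z": -25,"roll": 0,"hand": 60},
    {"x": 0,"y": 0,"z": -25,"roll": 0,"hand": 60},
    {"x": 0,"y": 0,"z": -20,"roll": 0,"hand": 60},
    {"x": 0,"y": 0,"z": -10,"roll": 0,"hand": 60},
    {"x": 0,"y": 0,"z": 0,"roll": 0,"hand": 60},
    {"x": 0,"y": 0,"z": 0,"roll": 0,"hand": 60},
  ],
)

```text
time: 14.4
position: [0.4512, -0.3335, 0.1407]
tool_rot: [3.129, 0.281, 0.003]
ft_force: [0.2, 0.6, 0.3]
grip_width: 0.69
grip_force: 0.0
```

```bash
python3 st.py
```

```text
{'time': 14.4, 'position': [0.4512, -0.3335, 0.1407], 'ft_force': [0.1604, 0.5507, 0.3066], 'torque': [-0.0289, 0.1771, -0.0282], 'grip_width': 0.6903, 'grip_force': 0.0} j7 -0.467 yaw 10.26
```

send_rows(
  rows=[
    {"x": 0,"y": 0.9,"z": -4,"roll": 0,"hand": 60},
    {"x": 0,"y": 0,"z": -4,"roll": 0,"hand": 60},
    {"x": 0,"y": 0,"z": 0,"roll": 0,"hand": 45},
    {"x": 0,"y": 0,"z": 0,"roll": 0,"hand": 30},
    {"x": 0,"y": 0,"z": 0,"roll": 0,"hand": 15},
    {"x": 0,"y": 0,"z": 0,"roll": 0,"hand": 10},
    {"x": 0,"y": 0,"z": 0,"roll": 0,"hand": 10},
    {"x": 0,"y": 0,"z": 0,"roll": 0,"hand": 10},
  ],
  force=12,
)

```text
time: 15.2
position: [0.4505, -0.3327, 0.1315]
tool_rot: [3.129, 0.28, -0.0]
ft_force: [0.3, -0.5, -0.4]
grip_width: 0.271
grip_force: 12.0
```

```bash
python3 st.py
```

```text
{'time': 15.2, 'position': [0.4505, -0.3327, 0.1315], 'ft_force': [0.3004, -0.4685, -0.4219], 'torque': [-0.0597, 0.2064, 0.0121], 'grip_width': 0.2707, 'grip_force': 11.9955} j7 -0.46 yaw 10.22
```

send_rows(
  rows=[
    {"x": 0,"y": 0,"z": 8,"roll": 0,"hand": 10},
    {"x": 0,"y": 0,"z": 20,"roll": 0,"hand": 10},
    {"x": 0,"y": 0,"z": 30,"roll": 0,"hand": 10},
    {"x": 0,"y": 0,"z": 35,"roll": 0,"hand": 10},
    {"x": 0,"y": 0,"z": 35,"roll": 0,"hand": 10},
    {"x": 0,"y": 0,"z": 35,"roll": 0,"hand": 10},
    {"x": 3,"y": 10,"z": 30,"roll": 0,"hand": 10},
    {"x": 8,"y": 22,"z": 25,"roll": 0,"hand": 10},
    {"x": 11,"y": 32,"z": 10,"roll": 0,"hand": 10},
    {"x": 11,"y": 32,"z": 0,"roll": 0,"hand": 10},
  ],
)

```text
time: 16.2
position: [0.4839, -0.2371, 0.3618]
tool_rot: [3.129, 0.276, 0.006]
ft_force: [0.4, 0.3, -1.8]
grip_width: 0.269
grip_force: 12.0
```

```bash
python3 st.py
```

```text
{'time': 16.2, 'position': [0.4839, -0.2371, 0.3618], 'ft_force': [0.4336, 0.343, -1.837], 'torque': [-0.0394, 0.1432, 0.0087], 'grip_width': 0.2686, 'grip_force': 11.9937} j7 -0.918 yaw 10.08
```

send_rows(
  rows=[
    {"x": 11,"y": 32,"z": 0,"roll": 0,"hand": 10},
    {"x": 11,"y": 32,"z": 0,"roll": 0,"hand": 10},
    {"x": 11,"y": 32,"z": 0,"roll": 0,"hand": 10},
    {"x": 11,"y": 32,"z": 0,"roll": 0,"hand": 10},
    {"x": 11,"y": 32,"z": 0,"roll": 0,"hand": 10},
    {"x": 11,"y": 32,"z": 0,"roll": 0,"hand": 10},
    {"x": 11,"y": 32,"z": 0,"roll": 0,"hand": 10},
    {"x": 10,"y": 25,"z": 0,"roll": 0,"hand": 10},
    {"x": 6,"y": 14,"z": 0,"roll": 0,"hand": 10},
    {"x": 0,"y": 4,"z": 0,"roll": 0,"hand": 10},
  ],
)

```text
time: 17.2
position: [0.5769, 0.0319, 0.3594]
tool_rot: [3.128, 0.283, -0.001]
ft_force: [-0.4, 0.0, -0.6]
grip_width: 0.274
grip_force: 12.0
```

```bash
python3 st.py
```

```text
{'time': 17.2, 'position': [0.5769, 0.0319, 0.3594], 'ft_force': [-0.356, 0.0195, -0.5982], 'torque': [-0.0495, 0.2191, -0.0561], 'grip_width': 0.2744, 'grip_force': 11.9954} j7 -1.358 yaw 10.34
```

send_rows(
  rows=[
    {"x": -0.5,"y": 5.7,"z": 0,"roll": 0,"hand": 10},
    {"x": 0,"y": 0,"z": -8,"roll": 0,"hand": 10},
    {"x": 0,"y": 0,"z": 0,"roll": 0,"hand": 10},
    {"x": 0,"y": 0,"z": 0,"roll": 0,"hand": 10},
  ],
)

```text
time: 17.6
position: [0.5756, 0.0348, 0.3513]
tool_rot: [-3.129, -0.277, 0.001]
ft_force: [0.6, 0.2, -1.1]
grip_width: 0.272
grip_force: 12.0
```

```bash
python3 st.py
python3 - <<'E'
from h import *
s=get_state();L=[]
for n in("scene","top","wrist"):
    i=get_image(n);c=get_calibration(n);cv2.imwrite(f"pics/h_{n}.png",i)
    u,v=proj(c,[.577,.0385,.21]);print(n,u,v)
    if n=="wrist":a=cv2.resize(i,(400,300))
    else:
        u,v=int(u),int(v);a=cv2.resize(i[v-37:v+38,u-50:u+50],(400,300),interpolation=cv2.INTER_CUBIC)
    L.append(a)
cv2.imwrite("pics/m6.png",np.vstack([np.hstack(L[:2]),np.hstack([L[2],L[2]*0])]))
E
```

```text
{'time': 17.6, 'position': [0.5756, 0.0348, 0.3513], 'ft_force': [0.5705, 0.2472, -1.0734], 'torque': [-0.0476, 0.1488, 0.0148], 'grip_width': 0.2715, 'grip_force': 11.9954} j7 -1.366 yaw 10.12
scene 282.32795556568993 229.13636366695886
top 259.3650445879173 164.28865175110258
wrist 275.2304819065955 216.1377855009923
```

View pics/m6.png

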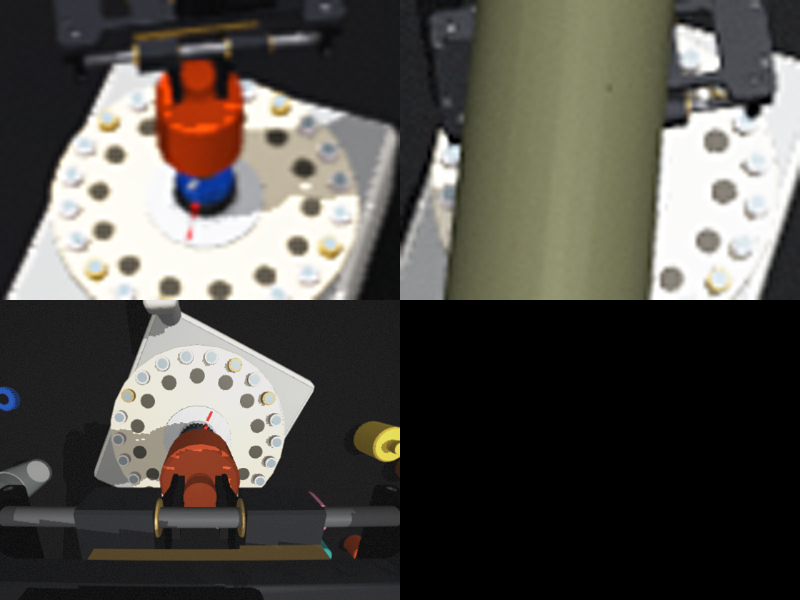

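The cap hangs upright over the nuts. It is about 5 crop px left of the nut axis, which matches the measured y shortfall of 3.6 mm. I'll correct that and descend.

send_rows(
  rows=[
    {"x": 0.8,"y": 3.6,"z": 0,"roll": 0,"hand": 10},
    {"x": 0,"y": 0,"z": -9,"roll": 0,"hand": 10},
    {"x": 0,"y": 0,"z": -9,"roll": 0,"hand": 10},
    {"x": 0,"y": 0,"z": 0,"roll": 0,"hand": 10},
    {"x": 0,"y": 0,"z": 0,"roll": 0,"hand": 10},
  ],
)

```text
time: 18.25
position: [0.5766, 0.0396, 0.3329]
tool_rot: [3.129, 0.28, -0.002]
ft_force: [0.1, 0.6, -0.8]
grip_width: 0.271
grip_force: 12.0
```

```bash
python3 st.py
```

```text
{'time': 18.25, 'position': [0.5766, 0.0396, 0.3329], 'ft_force': [0.0735, 0.5522, -0.766], 'torque': [-0.0564, 0.1076, -0.0055], 'grip_width': 0.2714, 'grip_force': 11.9954} j7 -1.366 yaw 10.22
```

send_rows(
  rows=[
    {"x": 0,"y": -1.0,"z": -8,"roll": 0,"hand": 10},
    {"x": 0,"y": 0,"z": -8,"roll": 0,"hand": 10},
    {"x": 0,"y": 0,"z": -8,"roll": 0,"hand": 10},
    {"x": 0,"y": 0,"z": -8,"roll": 0,"hand": 10},
    {"x": 0,"y": 0,"z": -6,"roll": 0,"hand": 10},
    {"x": 0,"y": 0,"z": -4,"roll": 0,"hand": 10},
    {"x": 0,"y": 0,"z": 0,"roll": 0,"hand": 10},
    {"x": 0,"y": 0,"z": 0,"roll": 0,"hand": 10},
  ],
)

```text
time: 19.05
position: [0.5769, 0.0386, 0.2916]
tool_rot: [3.129, 0.28, 0.0]
ft_force: [0.7, 0.0, -0.3]
grip_width: 0.275
grip_force: 12.0
```

```bash
python3 st.py
```

```text
{'time': 19.05, 'position': [0.5769, 0.0386, 0.2916], 'ft_force': [0.7185, 0.0392, -0.3489], 'torque': [-0.0215, 0.11, 0.0021], 'grip_width': 0.2749, 'grip_force': 11.9955} j7 -1.346 yaw 10.22
```

Now slowly onto the collar. The expected seat is at TCP z of about 277.3.

send_rows(
  rows=[
    {"x": -0.2,"y": 0,"z": -3,"roll": 0,"hand": 10},
    {"x": 0,"y": 0,"z": -3,"roll": 0,"hand": 10},
    {"x": 0,"y": 0,"z": -2,"roll": 0,"hand": 10},
    {"x": 0,"y": 0,"z": -1,"roll": 0,"hand": 10},
    {"x": 0,"y": 0,"z": -1,"roll": 0,"hand": 10},
    {"x": 0,"y": 0,"z": -1,"roll": 0,"hand": 10},
    {"x": 0,"y": 0,"z": 0,"roll": 0,"hand": 10},
  ],
)

```text
time: 19.75
position: [0.5766, 0.0386, 0.2804]
tool_rot: [3.129, 0.28, -0.0]
ft_force: [0.9, -0.3, -0.3]
grip_width: 0.274
grip_force: 12.0
```

```bash
python3 st.py
```

```text
{'time': 19.75, 'position': [0.5766, 0.0386, 0.2804], 'ft_force': [0.8587, -0.3111, -0.3335], 'torque': [-0.0908, 0.093, -0.0069], 'grip_width': 0.2739, 'grip_force': 11.9955} j7 -1.341 yaw 10.22
```

send_rows(
  rows=[
    {"x": 0,"y": 0,"z": -0.5,"roll": 0,"hand": 10},
    {"x": 0,"y": 0,"z": -0.5,"roll": 0,"hand": 10},
    {"x": 0,"y": 0,"z": -0.5,"roll": 0,"hand": 10},
    {"x": 0,"y": 0,"z": -0.5,"roll": 0,"hand": 10},
    {"x": 0,"y": 0,"z": -0.5,"roll": 0,"hand": 10},
    {"x": 0,"y": 0,"z": 0,"roll": 0,"hand": 10},
  ],
)

```text
time: 20.35
position: [0.5767, 0.0387, 0.2783]
tool_rot: [-3.129, -0.28, -0.0]
ft_force: [-0.5, 0.1, 0.9]
grip_width: 0.27
grip_force: 12.0
```

```bash
python3 st.py
```

```text
{'time': 20.35, 'position': [0.5767, 0.0387, 0.2783], 'ft_force': [-0.5143, 0.0565, 0.8504], 'torque': [0.0083, 0.3022, -0.0304], 'grip_width': 0.2704, 'grip_force': 11.9965} j7 -1.34 yaw 10.23
```

send_rows(
  rows=[
    {"x": 0,"y": 0,"z": -0.4,"roll": 0,"hand": 10},
    {"x": 0,"y": 0,"z": -0.4,"roll": 0,"hand": 10},
    {"x": 0,"y": 0,"z": 0,"roll": 0,"hand": 10},
  ],
)

```text
time: 20.65
position: [0.5768, 0.0388, 0.2782]
tool_rot: [-3.128, -0.28, -0.001]
ft_force: [-1.2, 0.8, 7.1]
grip_width: 0.274
grip_force: 12.0
```

```bash
python3 st.py
```

```text
{'time': 20.65, 'position': [0.5768, 0.0388, 0.2782], 'ft_force': [-1.2221, 0.8042, 7.1181], 'torque': [0.0205, 0.6969, 0.0172], 'grip_width': 0.2744, 'grip_force': 11.9994} j7 -1.339 yaw 10.23
```

Firm contact at rim z of about 146.7 mm, which is the hub face (the collar top would be about 151). I'll relieve the load, let go, lift and check.

send_rows(
  rows=[
    {"x": 0,"y": 0,"z": 0.5,"roll": 0,"hand": 10},
    {"x": 0,"y": 0,"z": 0,"roll": 0,"hand": 40},
    {"x": 0,"y": 0,"z": 0,"roll": 0,"hand": 60},
    {"x": 0,"y": 0,"z": 0,"roll": 0,"hand": 60},
    {"x": 0,"y": 0,"z": 10,"roll": 0,"hand": 60},
    {"x": 0,"y": 0,"z": 30,"roll": 0,"hand": 60},
    {"x": -20,"y": -4,"z": 40,"roll": 0,"hand": 60},
    {"x": -40,"y": -6,"z": 10,"roll": 0,"hand": 60},
    {"x": 0,"y": 0,"z": 0,"roll": 0,"hand": 60},
    {"x": 0,"y": 0,"z": 0,"roll": 0,"hand": 60},
  ],
)

```text
time: 21.65
position: [0.5165, 0.0285, 0.369]
tool_rot: [-3.125, -0.28, -0.004]
ft_force: [0.1, 0.3, -0.2]
grip_width: 0.692
grip_force: 0.0
```

```bash
python3 st.py
python3 - <<'E'
from h import *
w=get_calibration("wrist");j=get_image("wrist");cv2.imwrite("pics/w7.png",j)
c=get_calibration("scene");i=get_image("scene");cv2.imwrite("pics/s7.png",i)
print(proj(w,[.577,.0385,.226]),proj(w,[.577,.0385,.146]))
u,v=proj(c,[.577,.0385,.18]).astype(int)
cv2.imwrite("pics/m7.png",np.hstack([cv2.resize(j,(400,300)),cv2.resize(i[v-37:v+38,u-50:u+50],(400,300),interpolation=cv2.INTER_CUBIC)]))
E
```

```text
{'time': 21.65, 'position': [0.5165, 0.0285, 0.369], 'ft_force': [0.0923, 0.2509, -0.1826], 'torque': [-0.0184, 0.0899, -0.0261], 'grip_width': 0.6922, 'grip_force': 0.0} j7 -1.503 yaw 10.25
[280.8097133  137.88064572] [280.7779043 130.7971971]
```

View pics/m7.png

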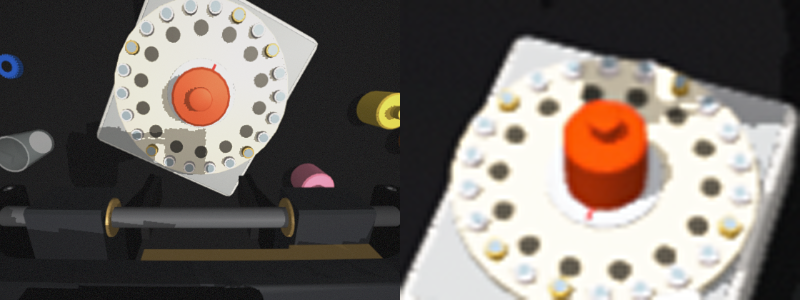

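The cap sits upright and centred on the hub. Its knob is at about (280,137) in wrist pixels against a predicted (280.8,137.9) for full seating. The hub stripe shows at the cap's edge and the gripper is clear.

```bash
python3 -c "from bench import close_job;print(close_job())"
```

```text
the job is handed in; nothing more can be done
None
```

The job is handed in at about 22 s: the lock nut read about 0.79 N m while still turning, the clamp stripe stayed in line with the hub stripe, the orange cap looks fully home on the hub, and the gripper is clear.

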